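# Open the consolidation frame and slide the soil cell in

## Task

With the fingertips, push the loading beam of the bench consolidation frame up by its crossbar, past its balance point, so that it swings right over and stays raised by itself. Then push the soil cell along the guide channel until it stands fully home against the back stop. The cell is only to be pushed, never lifted or tipped; leave the jar, the weight and the empty mould standing where they are.

Things in the scene. Friction and masses are not known exactly. Their poses are not given: they have to be found in the camera images.
- frame: Bench consolidation frame, fixed. Origin on the bench top under its guide channel; its +x runs along the channel from the open mouth (robot side) to the back stop, z up. Aluminium base plate 8 mm thick, 120 mm wide, x -140 to +210 mm. Two guide rails, tops at z = 22 mm, x -140 to +70 mm, 72 mm clear between them. Grey cheeks (x 100 to 175, y +-45 to 55, up to z = 158 mm) carry the beam's hinge.
- beam (a joint): Angle of the counterweighted beam, rad: 0 = down at rest, 1.57 = fully raised on its stop; it grows as the crossbar goes up, then towards the frame's +x. Balance point near 0.6: let go below it, the beam falls back; from 0.75 up it swings on by itself to 1.57 within about three seconds (damped hinge). Raising it takes 1 to 4 N square to the beam at the crossbar.
- beam_hinge (a point): Point on the beam's hinge axis, midway between the cheeks: x = +140, y = 0, z = 135 mm in the frame; axis parallel to the frame's y. At rest the beam (20 mm wide, 12 mm thick) slopes up 30 degrees from here towards the robot side. A little past halfway along it a stem with a 36 mm round foot hangs down to z = 50 mm and bars the cell's way home; with the beam raised the stem is out of the way.
- beam_bar (a point): Centre of the crossbar at the free end of the beam: steel round bar, 16 mm diameter, 100 mm long, parallel to the frame's y, 200 mm from the hinge axis. With the beam down it lies at x = -33, z = 235 mm in the frame and can be pushed from below and from the robot side. Fully raised, the beam leans back beyond the hinge.
- cell: The soil cell: an upright closed aluminium cylinder, 64 mm diameter, 60 mm high, 0.35 to 0.7 kg, taking 2 to 10 N to slide, standing loose on the base plate between the guide rails, near their open end. Origin at the centre of its underside (8 mm above the bench).
- cell_home (a point): Where the centre of the cell's underside is when the cell is fully home against the back stop: x = +40, y = 0, z = 8 mm in the frame. The stop is a steel cross plate, its face at x = +72 mm, top at z = 38 mm.
- jar: Bystander: a closed clear jar, 52 mm diameter, 75 mm high, loose on the bench beside the frame. Origin under its centre.
- weight: Bystander: a brass weight with a knob on top, 54 mm diameter, 58 mm high, loose on the bench beside the frame. Origin under its centre.
- mould: Bystander: an empty steel ring mould, 60 mm outside diameter, 40 mm high, loose on the bench beside the frame. Origin under its centre.

How it is judged:
By the outcome, as a careful person would: the job done as asked, in the order asked, and still so for the second after the job is handed in, with the robot touching nothing.
It also fails if it takes over 48 s, if anything falls off the work surface, if the arm or the gripper's body presses on something with over 40 N, if the wrist force passes 120 N, or if a joint passes its speed limit or range.

## Robot

A 7-joint arm with a two-finger parallel gripper is mounted at the origin on the work surface. World frame = base frame: x ahead of the robot, y to its left, z up, the work surface at z = 0. Lengths are in m, angles in degrees, forces in N, time in s.
With the tool pointing down it reaches from about 0.35 to 0.9 m from the base axis. Payload 8.1 kg.
Tool frame: the origin (TCP) lies midway between the tips of the shut fingers; the grasp point (between the pads) lies 19 mm behind it (bot.pinch_z is the distance from the TCP to the grasp point, in m); z points along the fingers, y is the direction in which the jaws open and shut (so a half turn about z gives the same grasp; the last joint's range is limited). The gripper opens to 92 mm and grips with 3 to 60 N. Pads are 19 mm wide; open, the fingers measure 130 mm over their backs; the gripper's body (75 mm by 190 mm) begins 47 mm behind the grasp point.
Start: joints at [-72.456, 24.895, 1.432, 90.138, -0.665, 64.973, -4.303], TCP at [0.248, 0.574, 0.198] pointing down, gripper open.
Joint ranges: [-149.89, 149.89], [-25.12, 119.58], [-72.63, 75.52], [4.76, 147.25], [-75.54, 255.54], [6.69, 114.76], [-157.13, 157.13]. Speed limits (degrees/s): [127.2, 127.2, 172.46, 172.46, 180, 180, 180].

## Interface

Orientations are given as [roll, pitch, yaw] about the fixed x, y, z axes, in that order (R = Rz(yaw) Ry(pitch) Rx(roll)).
In Python, from workcell import bot, vision, order, models gives the robot as it stands.
- The arm moves only by the shell command python3 -m crank 'ROWS' [FORCE]. ROWS is JSON, a list that holds one entry, the list of rows, each a list of 5 numbers: the shift along the tool's x, y, z normalised to -1 to 1, where 1 is 0.15 m, then the turn about the tool's z normalised to -1 to 1, where 1 is 360 degrees, then the opening, from -1 (shut) to 1 (fully open). A call has 1 to 8 rows; each row is the pose to reach, as a shift and turn from the pose commanded when the call began, along the tool's axes at that moment, turning the shorter way round; what a row does not reach only later rows make up. A row lasts 1/10 s, in which the tool goes at most 50 mm and 8.59 degrees, less where a joint would pass 70% of its speed; a pose out of reach is approached as far as the arm can. A call with a number of a shift or a turn outside -1 to 1 is refused whole. A call with a gripper value outside its range is refused whole. The fingers move at their own pace and stop on an object; FORCE is the grip in N (left out, the last holds). Time passes only in rows, so rows that repeat a pose let the fingers close. It gives the time, the measured TCP pose, the force and the opening at its end, in the units of the state.
- bot.get_obs(): the state, without advancing time (a new reading comes with each control period).
- vision.capture(name): name is "side" or "top" or "wrist"; returns a dict with "image" (420x560x3 uint8, blue, green, red), "fovy" (degrees; the focal length in pixels is half the picture's height over the tangent of half this angle, whatever the lens; pixels are square), "cx", "cy" (the principal point, pixels), "extrinsics" (4x4, takes a point from camera to world coordinates). Camera axes: x right, y down, z forward; pixel columns grow to the right and rows downward; lengths in m; the calibration is good to about 2 mm. A picture is of the moment at which its call begins. There is no depth.
- order.job_done(): hands the job in, once; it reports no verdict.
Trained networks look in the newest picture that a camera, given by its name, has taken for a name from the list of things; names that differ only in an ending like _2 or _b are one class to them, and where a whole thing is asked for, a point or a joint stands for the part that bears it (a point fixed in the world has none). Each returns a list of dicts, best first, with "score" (0 to 1); they miss things now and then, are a little off and sometimes report something else, mostly with a low value. They report only what shows in the picture. A call takes as long as a camera call.
- models.boxes_of(camera, target): "at" ([x, y, z] in m, in world coordinates, good to about 4 mm: the middle of the surface that is visible of it).
- models.mark_of(camera, target): "at" ([x, y, z] in m, in world coordinates, good to about 4 mm: a listed point, or the origin of a listed thing).
The state is a dict: "t": time; "q": joint angles; "qvel": joint speeds; "joint_efforts": joint torques, N m; "eef_pos": TCP position; "ee_rot": TCP orientation; "ft_force": force on the tool from outside, world axes, zero at the start; "wrist_torque": the same for the moment, N m; "finger_gap": opening from 0.0 (shut) to 1.0 (fully open).
Only numpy, scipy, OpenCV 4.12 (cv2) and the standard library are available. Lean on these libraries where they do the work, as an engineer would, in place of code of your own. Each camera call takes 0.05 s, during which the arm holds its last target. There are 200 camera calls.

## Working session

There is one attempt and no reset: what is moved stays moved. The work goes in short steps, Python scripts to look and compute and a shell command to move; the robot and the scene stay as the last step left them, time stands still between calls to the robot, and variables do not carry over. Pictures are saved under pics/ and viewed, about 8 in all and at most 12, crops included, and the job is handed in when it is done.

```bash
ls; mkdir -p pics
python3 - <<'E'
from workcell import bot,vision,models
import cv2,numpy as np
o=bot.get_obs();print(o['t'],o['eef_pos'],o['ee_rot'],o['finger_gap'])
ims=[]
for c in('side','top'):
    d=vision.capture(c);ims.append(d['image'])
    for n in['frame','beam_bar','beam_hinge','cell','cell_home','jar','weight','mould','beam']:
        try:print(c,n,[(np.round(r['at'],3).tolist(),round(r['score'],2)) for r in models.mark_of(c,n)[:2]])
        except Exception as e:print(n,e)
cv2.imwrite('pics/a.png',ims[0]);cv2.imwrite('pics/b.png',ims[1])
E
```

```text
pics
0.0 [0.24825794 0.57293457 0.19743168] [-1.79906021e+02  7.74634877e-03  1.56573995e+02] 1.0024683001737544
side frame [([0.578, -0.097, 0.002], 0.69)]
side beam_bar [([0.549, -0.109, 0.236], 0.58), ([0.718, -0.058, 0.133], 0.25)]
side beam_hinge [([0.716, -0.063, 0.135], 0.91)]
side cell [([0.521, -0.116, 0.008], 0.85)]
side cell_home [([0.619, -0.086, 0.005], 0.85)]
side jar [([0.586, -0.242, -0.001], 0.85)]
side weight [([0.69, -0.223, 0.001], 0.9)]
side mould [([0.519, 0.067, -0.004], 0.88), ([0.591, -0.248, -0.0], 0.56)]
beam it knows: beam_bar, beam_hinge, cell, cell_home, frame, jar, mould, weight
top frame [([0.584, -0.098, -0.0], 0.56), ([0.716, -0.061, 0.133], 0.25)]
top beam_bar [([0.548, -0.105, 0.238], 0.86)]
top beam_hinge [([0.713, -0.06, 0.134], 0.91)]
top cell [([0.516, -0.112, 0.008], 0.66)]
top cell_home [([0.62, -0.09, 0.008], 0.58)]
top jar [([0.588, -0.244, 0.002], 0.61)]
top weight [([0.691, -0.229, -0.003], 0.57)]
top mould [([0.517, 0.064, -0.003], 0.54)]
beam it knows: beam_bar, beam_hinge, cell, cell_home, frame, jar, mould, weight
```

View pics/a.png

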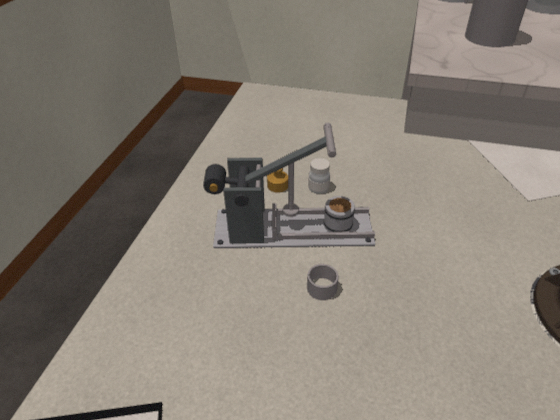

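View pics/b.png

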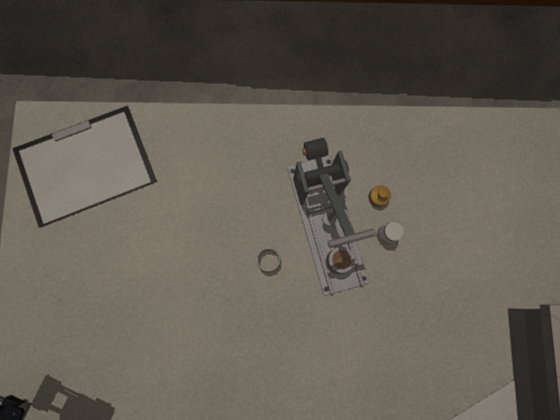

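Both pictures agree with the networks: beam down with the crossbar at (330,140) side, cell near the channel mouth at (340,212), and the jar, weight and mould standing clear of the channel. Next I fit the frame pose and write a small helper that converts frame targets to rows.

```bash
cat > h.py <<'E'
from workcell import bot,vision,models
import numpy as np
from scipy.optimize import least_squares
from scipy.spatial.transform import Rotation as R
obs=[((0,0),(.578,-.097)),((0,0),(.584,-.098)),((-.033,0),(.549,-.109)),((-.033,0),(.548,-.105)),((.14,0),(.716,-.063)),((.14,0),(.713,-.060)),((.04,0),(.619,-.086)),((.04,0),(.62,-.09))]
A,B=[np.array(v) for v in zip(*obs)]
rot=lambda a:np.array([[np.cos(a),-np.sin(a)],[np.sin(a),np.cos(a)]])
s=least_squares(lambda p:(A@rot(p[2]).T+p[:2]-B).ravel(),[.58,-.1,.27]).x
O,yaw=s[:2],s[2]
def toF(w): return np.r_[rot(yaw).T@(np.array(w[:2])-O),w[2]]
def toW(f): return np.r_[rot(yaw)@np.array(f[:2])+O,f[2]]
def rows(*F):
    o=bot.get_obs();p=np.array(o['eef_pos']);T=R.from_euler('xyz',o['ee_rot'],degrees=True)
    print('t',o['t'],'F',toF(p).round(4),'yaw',o['ee_rot'][2],'ft',np.round(o['ft_force'],1))
    turn=-((np.degrees(yaw)+180-o['ee_rot'][2]+180)%360-180)/360
    for f in F: print(f,(T.inv().apply(toW(f)-p)/.15).round(3),round(turn,4))
E
python3 - <<'E'
from h import *
print(s,np.degrees(yaw),[toF((*v,0)).round(3) for v in [(.521,-.116),(.516,-.112),(.587,-.243),(.69,-.226),(.518,.066)]])
rows((-.12,0,.205))
E
```

```text
[ 0.58041932 -0.09816732  0.26618882] 15.251495740930691 [array([-0.062, -0.002,  0.   ]), array([-0.066,  0.004,  0.   ]), array([-0.032, -0.141,  0.   ]), array([ 0.072, -0.152,  0.   ]), array([-0.017,  0.175,  0.   ])]
t 0.9 F [-0.1435  0.7353  0.1983] yaw 156.57134642863863 ft [-0.   0.4  0.4]
(-0.12, 0, 0.205) [-3.186 -3.729 -0.045] -0.1074
```

```bash
for i in 1 2 3; do python3 -m crank '[[[-0.2,-0.23,0,0,-1],[-0.4,-0.46,0,0,-1],[-0.6,-0.7,0,0,-1],[-0.8,-0.95,0,0,-1],[-0.85,-1,0,0,-1],[-0.85,-1,0,0,-1]]]'; done; python3 -c "
from h import *
rows((-.12,0,.205))"
```

```text
t: 1.5
eef_pos: [0.3069, 0.3836, 0.1988]
ee_rot: [180.0, 0.0, 156.4]
ft_force: [0.0, 0.3, 0.1]
finger_gap: 0.525
t: 2.1
eef_pos: [0.364, 0.197, 0.1985]
ee_rot: [179.9, 0.0, 156.5]
ft_force: [0.1, 1.5, 0.4]
finger_gap: 0.023
t: 2.7
eef_pos: [0.4218, 0.0092, 0.1983]
ee_rot: [180.0, 0.0, 156.5]
ft_force: [0.6, 0.6, -0.3]
finger_gap: 0.006
t 2.7 F [-0.1248  0.1454  0.1983] yaw 156.52490827873046 ft [ 0.6  0.6 -0.3]
(-0.12, 0, 0.205) [-0.631 -0.736 -0.044] -0.1076
```

```bash
python3 -m crank '[[[-0.15,-0.18,-0.01,-0.024,-1],[-0.3,-0.36,-0.02,-0.047,-1],[-0.45,-0.54,-0.03,-0.07,-1],[-0.6,-0.7,-0.04,-0.094,-1],[-0.63,-0.736,-0.044,-0.1076,-1],[-0.63,-0.736,-0.044,-0.1076,-1],[-0.63,-0.736,-0.044,-0.1076,-1]]]'
python3 - <<'E'
from h import *
import cv2
rows((-.055,0,.21))
d=vision.capture('side');
for n in('beam_bar','cell'):print([(toF(r['at']).round(4),round(r['score'],2)) for r in models.mark_of('side',n)[:2]])
cv2.imwrite('pics/c.png',cv2.resize(d['image'][60:300,160:480],None,fx=2.4,fy=2.4))
E
```

```text
t: 3.4
eef_pos: [0.4639, -0.1274, 0.2044]
ee_rot: [179.9, -0.0, -164.8]
ft_force: [-1.1, 0.2, -0.8]
finger_gap: 0.005
t 3.4 F [-0.1201  0.0024  0.2044] yaw -164.78140495905143 ft [-1.1  0.2 -0.8]
(-0.055, 0, 0.21) [-0.434 -0.016 -0.038] -0.0001
[(array([-0.032 ,  0.0003,  0.2354]), 0.94)]
[(array([-0.0676, -0.0034,  0.0074]), 0.69)]
```

View pics/c.png

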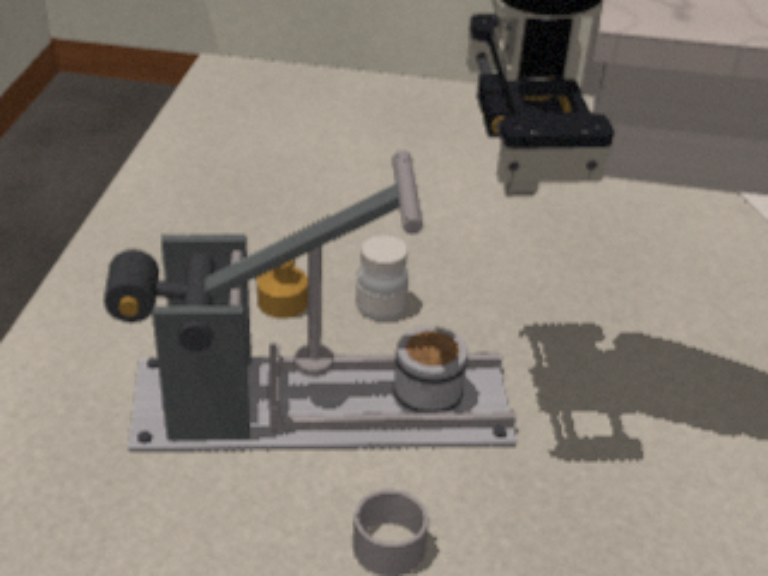

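The shut fingers hang at about (520,185), robot side of the crossbar at (405,190). The camera mount sticks out towards the frame, so I'll turn the tool a half turn to clear the raised stem later.

```bash
python3 -c "
from h import *
print(bot.get_obs()['q'].round(1) if hasattr(bot.get_obs()['q'],'round') else bot.get_obs()['q'])
print(vision.capture('wrist')['extrinsics'].round(3), bot.get_obs()['eef_pos'])
d=vision.capture('wrist');print(toF(d['extrinsics'][:3,3]))"
```

```text
[-12.7  11.1  26.  110.6  -5.7  59.5 121.1]
[[-0.264  0.922  0.284  0.386]
 [ 0.964  0.253  0.078 -0.15 ]
 [-0.     0.294 -0.956  0.391]
 [ 0.     0.     0.     1.   ]] [ 0.46340681 -0.12856187  0.20473681]
[-0.20148632  0.00120404  0.3910468 ]
```

The wrist camera itself is on the robot side, so no half turn is needed. Pushing along the bar's arc.

```bash
python3 -m crank '[[[-0.25,-0.01,-0.02,0,-1],[-0.43,-0.016,-0.03,0,-1],[-0.45,-0.016,-0.05,0,-1],[-0.5,-0.016,-0.11,0,-1],[-0.55,-0.016,-0.175,0,-1],[-0.61,-0.016,-0.24,0,-1],[-0.67,-0.016,-0.3,0,-1],[-0.67,-0.016,-0.3,0,-1]]]'
python3 - <<'E'
from h import *
import cv2
d=vision.capture('side');
print([(toF(r['at']).round(4),round(r['score'],2)) for r in models.mark_of('side','beam_bar')[:2]])
rows((.018,0,.281),(.066,0,.302),(.1,0,.308))
cv2.imwrite('pics/d.png',cv2.resize(d['image'][60:300,160:480],None,fx=2.4,fy=2.4))
E
```

```text
t: 4.45
eef_pos: [0.5619, -0.1059, 0.2514]
ee_rot: [-180.0, 0.1, -164.7]
ft_force: [1.0, 0.1, 0.2]
finger_gap: 0.005
[(array([-0.0335, -0.0004,  0.2409]), 0.77)]
t 4.55 F [-0.0215 -0.0026  0.25  ] yaw -164.72454882695675 ft [-0.6 -0.3  0.5]
(0.018, 0, 0.281) [-0.263  0.017 -0.207] 0.0001
(0.066, 0, 0.302) [-0.583  0.017 -0.347] 0.0001
(0.1, 0, 0.308) [-0.81   0.017 -0.387] 0.0001
```

View pics/d.png

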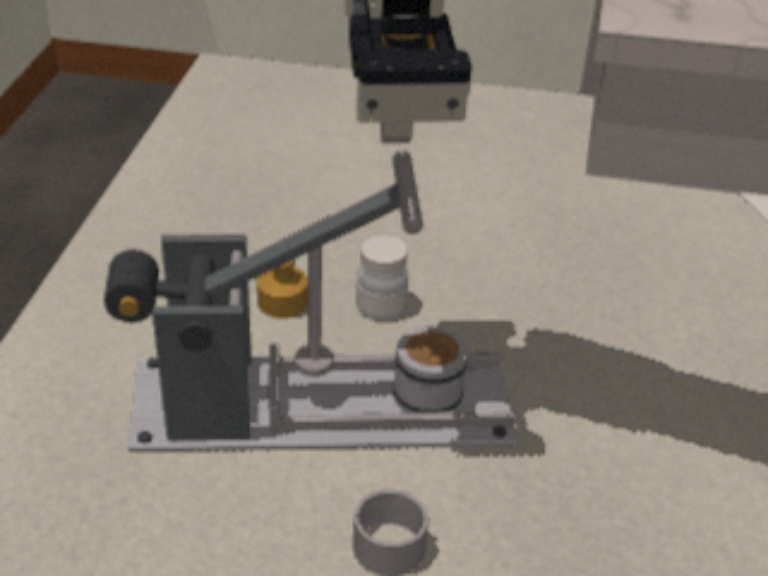

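The fingertip at (397,135) ended above the crossbar at (405,190), which is still down. I'll check this against the calibration.

Run:
```python
from h import *
o=bot.get_obs();d=vision.capture('side')
print(d['cx'],d['cy'],d['fovy'])
def px(w):
    c=np.linalg.inv(d['extrinsics'])@np.r_[w,1];f=210/np.tan(np.radians(d['fovy']/2));u=np.array([d['cx']+f*c[0]/c[2],d['cy']+f*c[1]/c[2]]);return ((u-[160,60])*2.4).round(0)
print('tcp',px(o['eef_pos']),'bar',px(toW((-.033,0,.235))),'ends',px(toW((-.033,.05,.235))),px(toW((-.033,-.05,.235))),'cell',px(toW((-.065,0,.008))),px(toW((-.065,0,.068))))
d2=vision.capture('top');print([(toF(r['at']).round(4),round(r['score'],2)) for r in models.mark_of('top','beam_bar')[:2]])
```

```text
275.7565415513288 209.0169638913386 48.436426455959015
tcp [395. 172.] bar [409. 190.] ends [414. 226.] [403. 157.] cell [428. 395.] [433. 347.]
[(array([-0.0317,  0.0018,  0.2373]), 0.9)]
```

Run:
```python
from h import *
import cv2
o=bot.get_obs();out=[]
for c in('side','top'):
    d=vision.capture(c);f=210/np.tan(np.radians(d['fovy']/2))
    def px(w):
        q=np.linalg.inv(d['extrinsics'])@np.r_[w,1];return np.array([d['cx']+f*q[0]/q[2],d['cy']+f*q[1]/q[2]])
    t=np.array(o['eef_pos']);F=toF(t);u=px(t);a=(u-[50,60]).astype(int)
    im=cv2.resize(d['image'][a[1]:a[1]+120,a[0]:a[0]+100],None,fx=4,fy=4,interpolation=2)
    for w,col in[(F,(0,0,255)),(F+[0,0,.066],(0,255,0)),(F+[.037,.095,.066],(255,0,0)),(F+[-.037,.095,.066],(255,0,0)),(np.array([-.033,0,.235]),(0,255,255))]:
        p=(px(toW(w))-a)*4;cv2.circle(im,(int(p[0]),int(p[1])),4,col,-1)
    out.append(im);print(c,a,u)
cv2.imwrite('pics/e.png',np.hstack(out))
```

```text
side [274  72] [324.72217663 132.06299989]
top [302 171] [352.51567401 231.70634964]
```

View pics/e.png

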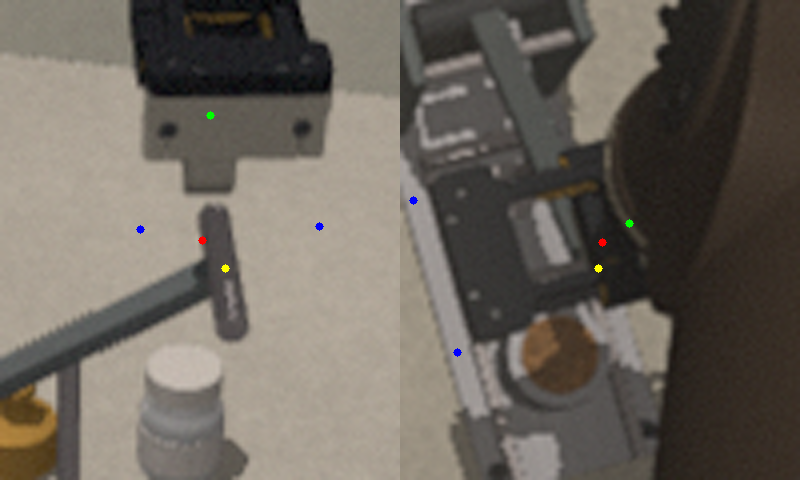

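Run:
```python
from h import *
import cv2
o=bot.get_obs()
d=vision.capture('wrist');f=210/np.tan(np.radians(d['fovy']/2));im=d['image'].copy()
def px(w):
    q=np.linalg.inv(d['extrinsics'])@np.r_[w,1];return int(d['cx']+f*q[0]/q[2]),int(d['cy']+f*q[1]/q[2])
F=toF(o['eef_pos'])
for w,col in[(F,(0,0,255)),(F+[0,0,.045],(0,255,0)),(np.array([-.033,0.05,.235]),(0,255,255)),(np.array([-.033,-0.05,.235]),(0,255,255)),(np.array([-.065,0,.068]),(255,0,255))]: cv2.circle(im,px(toW(w)),4,col,-1);print(px(toW(w)))
print(toF(d['extrinsics'][:3,3])-F, o['q'])
cv2.imwrite('pics/f.png',im)
```

```text
(275, 243)
(275, 279)
(355, 218)
(203, 218)
(277, 143)
[-8.04949264e-02 -1.22549124e-04  1.86359081e-01] [-13.66675021  18.11577479  25.60705479  95.13526006  -8.29704697
  68.67227235 119.14644698]
```

View pics/f.png

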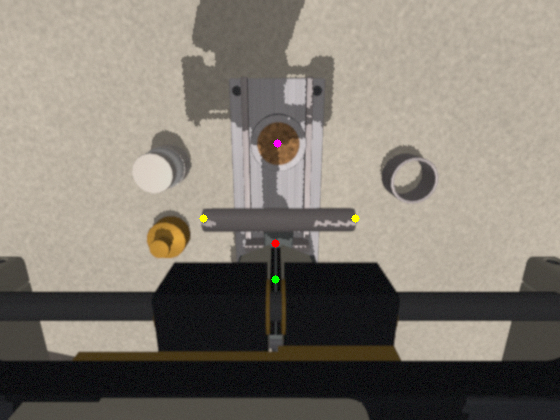

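Here the pads meet around (275,250–345), but whether the tip is at the reported TCP is unclear. A zoom should settle it.

Run:
```python
from h import *
import cv2
o=bot.get_obs()
d=vision.capture('wrist');f=210/np.tan(np.radians(d['fovy']/2));im=d['image'][200:360,180:380]
im=np.clip(cv2.resize(im,None,fx=4,fy=4,interpolation=2).astype(float)*1.8+10,0,255).astype(np.uint8)[:600]
def px(w):
    q=np.linalg.inv(d['extrinsics'])@np.r_[w,1];return int((d['cx']+f*q[0]/q[2]-180)*4),int((d['cy']+f*q[1]/q[2]-200)*4)
F=toF(o['eef_pos'])
for z in(0,.019,.045,.066):
  for x in(-.0095,.0095):
    p=px(toW(F+[x,.012,z]));print(z,x,p);cv2.circle(im,p,3,(0,0,255) if x<0 else (0,255,0),-1)
cv2.imwrite('pics/g.png',im)
```

```text
0 -0.0095 (459, 116)
0 0.0095 (457, 228)
0.019 -0.0095 (467, 165)
0.019 0.0095 (464, 286)
0.045 -0.0095 (481, 249)
0.045 0.0095 (477, 386)
0.066 -0.0095 (496, 340)
0.066 0.0095 (491, 493)
```

View pics/g.png

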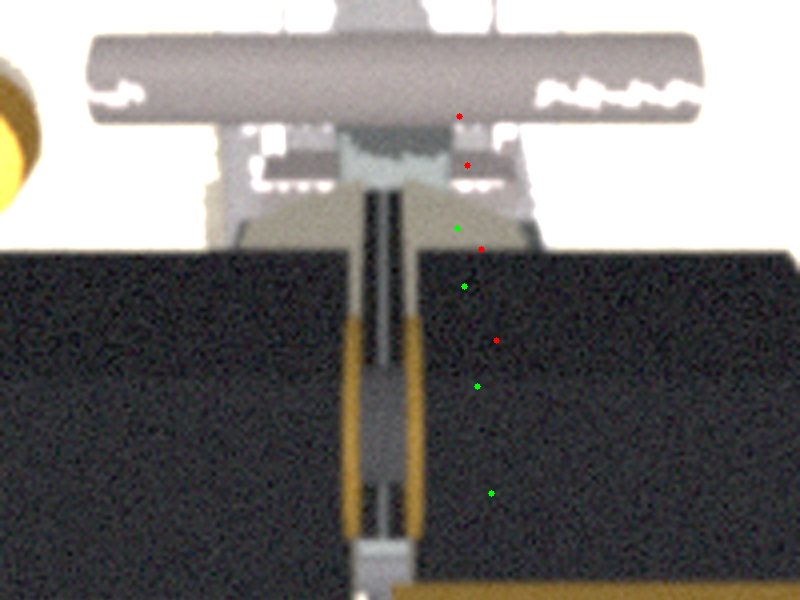

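Both views put the real fingertip about 26–37 mm above the reported TCP. That explains why it slid over the bar. I'll retreat, go lower and push again.

```bash
python3 -m crank '[[[0.3,0,0,0,-1],[0.45,0.017,0,0,-1],[0.45,0.017,0.2,0,-1],[0.45,0.017,0.453,0,-1],[0.45,0.017,0.453,0,-1]]]'; python3 -c "
from h import *
rows((-.0505,0,.182),(-.0205,0,.219),(.018,0,.25),(.064,0,.271),(.094,0,.278))"
python3 -m crank '[[[-0.1,0,0,0,-1],[-0.18,0,0,0,-1],[-0.24,0,0,0,-1],[-0.28,0,-0.03,0,-1]]]'
```

```text
t: 5.4
eef_pos: [0.4919, -0.1207, 0.1784]
ee_rot: [179.8, -0.4, -164.7]
ft_force: [-0.7, 0.8, 0.3]
finger_gap: 0.008
t 5.4 F [-0.0913  0.0015  0.1784] yaw -164.694154834678 ft [-0.7  0.8  0.3]
(-0.0505, 0, 0.182) [-0.272 -0.01  -0.026] 0.0002
(-0.0205, 0, 0.219) [-0.47  -0.01  -0.274] 0.0002
(0.018, 0, 0.25) [-0.726 -0.009 -0.482] 0.0002
(0.064, 0, 0.271) [-1.031 -0.009 -0.624] 0.0002
(0.094, 0, 0.278) [-1.231 -0.009 -0.672] 0.0002
t: 5.8
eef_pos: [0.5333, -0.1111, 0.1863]
ee_rot: [179.9, -0.4, -164.7]
ft_force: [-21.8, -3.2, 11.1]
finger_gap: 0.003
```

Run:
```python
from h import *
import cv2
d=vision.capture('side')
print([(toF(r['at']).round(4),round(r['score'],2)) for r in models.mark_of('side','beam_bar')[:2]])
rows((-.0205,0,.219));
cv2.imwrite('pics/i.png',cv2.resize(d['image'][80:200,240:400],None,fx=4,fy=4,interpolation=2))
```

```text
[(array([-0.0323,  0.0005,  0.2363]), 0.83)]
t 5.9 F [-4.860e-02 -1.000e-04  1.868e-01] yaw -164.72682150462848 ft [-12.   -2.2   6.3]
(-0.0205, 0, 0.219) [-0.186  0.001 -0.216] 0.0001
```

View pics/i.png

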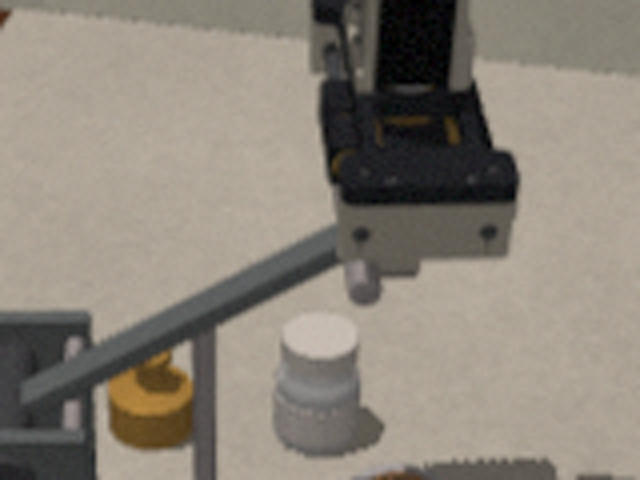

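The tip is now about 22 mm below the bar centre, with the bar against the finger at (365,280). Pushing straight in wedges it by friction, so I'll follow the arc upward.

```bash
python3 -m crank '[[[-0.03,0,-0.06,0,-1],[-0.07,0,-0.112,0,-1],[-0.11,0,-0.165,0,-1],[-0.155,0,-0.216,0,-1],[-0.2,0,-0.265,0,-1],[-0.25,0,-0.311,0,-1],[-0.3,0,-0.355,0,-1],[-0.35,0,-0.397,0,-1]]]'
python3 - <<'E'
from h import *
d=vision.capture('side')
print([(toF(r['at']).round(4),round(r['score'],2)) for r in models.mark_of('side','beam_bar')[:2]])
rows((-.0205,0,.219));
E
```

```text
t: 6.7
eef_pos: [0.5871, -0.0967, 0.2472]
ee_rot: [-180.0, 0.0, -164.7]
ft_force: [-3.1, -2.1, 1.4]
finger_gap: 0.002
[(array([ 0.0211, -0.0008,  0.3011]), 0.75), (array([ 0.1404, -0.001 ,  0.134 ]), 0.47)]
t 6.8 F [8.300e-03 1.000e-04 2.471e-01] yaw -164.62768613562093 ft [ 0.2  1.1 -0.3]
(-0.0205, 0, 0.219) [0.192 0.    0.187] 0.0003
```

```bash
python3 -m crank '[[[-0.06,0,-0.035,0,-1],[-0.12,0,-0.07,0,-1],[-0.18,0,-0.105,0,-1],[-0.24,0,-0.13,0,-1],[-0.3,0,-0.155,0,-1],[-0.37,0,-0.18,0,-1],[-0.44,0,-0.2,0,-1],[-0.5,0,-0.215,0,-1]]]'
python3 - <<'E'
from h import *
d=vision.capture('side')
print([(toF(r['at']).round(4),round(r['score'],2)) for r in models.mark_of('side','beam_bar')[:2]])
rows((-.135,0,.3));
E
```

```text
t: 7.6
eef_pos: [0.6597, -0.0762, 0.2783]
ee_rot: [180.0, 0.0, -164.7]
ft_force: [0.2, -0.5, -0.2]
finger_gap: 0.003
[(array([0.0994, 0.0008, 0.3294]), 0.88)]
t 7.7 F [0.0826 0.0006 0.2779] yaw -164.62089392177793 ft [-0.7  0.2  0. ]
(-0.135, 0, 0.3) [ 1.451e+00 -1.000e-03 -1.480e-01] 0.0004
```

```bash
python3 -m crank '[[[-0.04,0,-0.01,0,-1],[-0.08,0,-0.01,0,-1],[-0.1,0,-0.01,0,-1],[-0.1,0,-0.01,0,-1],[-0.1,0,-0.01,0,-1],[-0.1,0,-0.01,0,-1]]]'
python3 - <<'E'
from h import *
d=vision.capture('side')
print([(toF(r['at']).round(4),round(r['score'],2)) for r in models.mark_of('side','beam_bar')[:2]])
rows((-.135,0,.3));
E
```

```text
t: 8.3
eef_pos: [0.6729, -0.073, 0.2797]
ee_rot: [180.0, -0.0, -164.7]
ft_force: [0.4, -0.4, 0.7]
finger_gap: 0.006
[(array([ 1.914e-01, -3.000e-04,  3.295e-01]), 0.92)]
t 8.4 F [0.0959 0.     0.2798] yaw -164.70276577776752 ft [ 0.6 -0.2 -0.1]
(-0.135, 0, 0.3) [ 1.539e+00  1.000e-03 -1.350e-01] 0.0001
```

```bash
python3 -m crank '[[[0.3,0,-0.1,0,-1],[0.6,0,-0.13,0,-1],[0.9,0,-0.13,0,-1],[0.95,0,-0.13,0,-1],[0.95,0,-0.13,0,-1]]]'; python3 -m crank '[[[0.3,0,0,0,-1],[0.59,0,0,0,-1],[0.59,0,0.3,0,-1],[0.59,0,0.6,0,-1],[0.59,0,0.9,0,-1],[0.59,0,1,0,-1],[0.59,0,1,0,-1]]]'
python3 - <<'E'
from h import *
d=vision.capture('side')
for n in('beam_bar','cell'):print([(toF(r['at']).round(4),round(r['score'],2)) for r in models.mark_of('side',n)[:2]])
rows((-.135,0,.03),(-.135,0,0.));
E
```

```text
t: 8.9
eef_pos: [0.5347, -0.111, 0.3001]
ee_rot: [180.0, 0.1, -164.8]
ft_force: [0.9, 0.5, 0.1]
finger_gap: 0.004
t: 9.6
eef_pos: [0.4498, -0.133, 0.1469]
ee_rot: [179.9, -0.3, -164.6]
ft_force: [0.5, -0.0, -0.5]
finger_gap: 0.002
[(array([ 0.2406, -0.003 ,  0.31  ]), 0.64)]
[(array([-0.0644, -0.001 ,  0.0081]), 0.7)]
t 9.75 F [-0.1333 -0.0006  0.1501] yaw -164.66515041397338 ft [ 0.2 -0.2 -0.4]
(-0.135, 0, 0.03) [0.012 0.005 0.801] 0.0002
(-0.135, 0, 0.0) [0.013 0.005 1.001] 0.0002
```

```bash
python3 -m crank '[[[0.02,0,0.25,0,-1],[0.02,0,0.5,0,-1],[0.02,0,0.7,0,-1],[0.02,0,0.8,0,-1],[0.02,0,0.86,0,-1],[0.02,0,0.86,0,-1]]]'
python3 - <<'E'
from h import *
import cv2
d=vision.capture('side')
rows((-.135,0,0.));
cv2.imwrite('pics/j.png',cv2.resize(d['image'][60:260,200:420],None,fx=3.6,fy=3,interpolation=2) if 0 else cv2.resize(d['image'][80:260,220:440],None,fx=3.3,fy=3.3,interpolation=2))
E
```

```text
t: 10.35
eef_pos: [0.4482, -0.1346, 0.0203]
ee_rot: [-180.0, 0.0, -164.7]
ft_force: [0.2, -0.7, -0.2]
finger_gap: 0.002
t 10.4 F [-0.137  -0.0005  0.0209] yaw -164.6861637602029 ft [-0.8  0.4  0.6]
(-0.135, 0, 0.0) [-0.013  0.003  0.139] 0.0002
```

View pics/j.png

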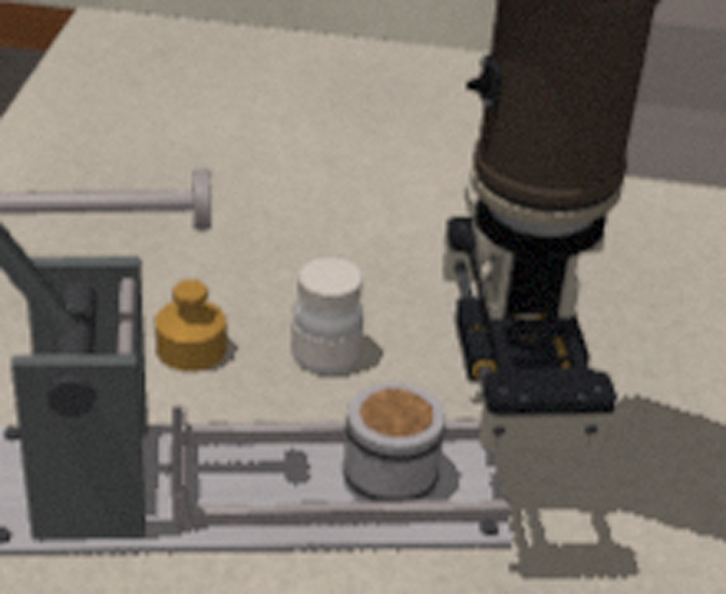

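The beam is raised, with the foot at (205,200), and the cell stands untouched at (393,440). I'll lower the finger and push most of the way, checking forces and the gap between arm and foot.

```bash
python3 -m crank '[[[0,0,0.06,0,-1],[0,0,0.1,0,-1],[0,0,0.14,0,-1],[0,0,0.14,0,-1]]]'; python3 -m crank '[[[-0.06,0,0,0,-1],[-0.12,0,0,0,-1],[-0.18,0,0,0,-1],[-0.24,0,0,0,-1],[-0.3,0,0,0,-1],[-0.36,0,0,0,-1],[-0.4,0,0,0,-1]]]'
python3 - <<'E'
from h import *
d=vision.capture('side');f=210/np.tan(np.radians(d['fovy']/2))
for n in('beam_bar','cell'):print([(toF(r['at']).round(4),round(r['score'],2)) for r in models.mark_of('side',n)[:2]])
vision.capture('top');print([(toF(r['at']).round(4),round(r['score'],2)) for r in models.mark_of('top','cell')[:2]])
rows((0,0,0.));
F=toF(bot.get_obs()['eef_pos'])
def px(w):
    q=np.linalg.inv(d['extrinsics'])@np.r_[toW(w),1];return [d['cx']+f*q[0]/q[2],d['cy']+f*q[1]/q[2]]
for x in(-.137,-.097,-.077,.055):
  for z in(.15,.21,.25):print(x,z,((np.array(px((x,0,z)))-[220,80])*3.3).round())
E
```

```text
t: 10.8
eef_pos: [0.447, -0.1345, -0.0014]
ee_rot: [180.0, -0.0, -164.7]
ft_force: [0.6, -0.1, 0.6]
finger_gap: 0.005
t: 11.5
eef_pos: [0.5053, -0.1186, -0.001]
ee_rot: [180.0, -0.1, -164.7]
ft_force: [-3.7, -0.3, 1.9]
finger_gap: 0.003
[(array([0.2406, 0.0009, 0.3106]), 0.98)]
[(array([-0.0353, -0.0009,  0.0101]), 0.71)]
[(array([-0.0299,  0.0021,  0.0055]), 0.77)]
t 11.75 F [-0.0775 -0.0001 -0.0008] yaw -164.67671163277308 ft [-0.1  0.1  0.6]
(0, 0, 0.0) [-0.517 -0.    -0.005] 0.0002
-0.137 0.15 [524. 309.]
-0.137 0.21 [537. 228.]
-0.137 0.25 [547. 170.]
-0.097 0.15 [459. 310.]
-0.097 0.21 [469. 229.]
-0.097 0.25 [477. 171.]
-0.077 0.15 [427. 311.]
-0.077 0.21 [436. 230.]
-0.077 0.25 [442. 172.]
0.055 0.15 [213. 314.]
0.055 0.21 [213. 233.]
0.055 0.25 [212. 175.]
```

```bash
python3 -m crank '[[[-0.05,0,0,0,-1],[-0.1,0,0,0,-1],[-0.15,0,0,0,-1],[-0.2,0,0,0,-1],[-0.25,0,0,0,-1],[-0.3,0,0,0,-1],[-0.33,0,0,0,-1],[-0.36,0,0,0,-1]]]'
python3 - <<'E'
from h import *
import cv2
d=vision.capture('side')
for c in('side','top'):
    vision.capture(c)
    for n in('beam_bar','cell'):print([(toF(r['at']).round(4),round(r['score'],2)) for r in models.mark_of(c,n)[:2]])
rows((0,0,0.));
cv2.imwrite('pics/k.png',cv2.resize(d['image'][80:260,220:440],None,fx=3.3,fy=3.3,interpolation=2))
E
```

```text
t: 12.55
eef_pos: [0.5575, -0.1043, -0.0009]
ee_rot: [180.0, -0.0, -164.7]
ft_force: [-4.7, -1.1, 3.6]
finger_gap: 0.004
[(array([0.2398, 0.0007, 0.3086]), 0.59)]
[(array([ 0.0167, -0.0027,  0.0093]), 0.89)]
[(array([0.2391, 0.0027, 0.308 ]), 0.96)]
[(array([0.0191, 0.0001, 0.0085]), 0.72)]
t 12.9 F [-0.0235 -0.     -0.0007] yaw -164.6870548097977 ft [ 0.4  0.3 -0.5]
(0, 0, 0.0) [-0.157  0.    -0.004] 0.0002
```

View pics/k.png

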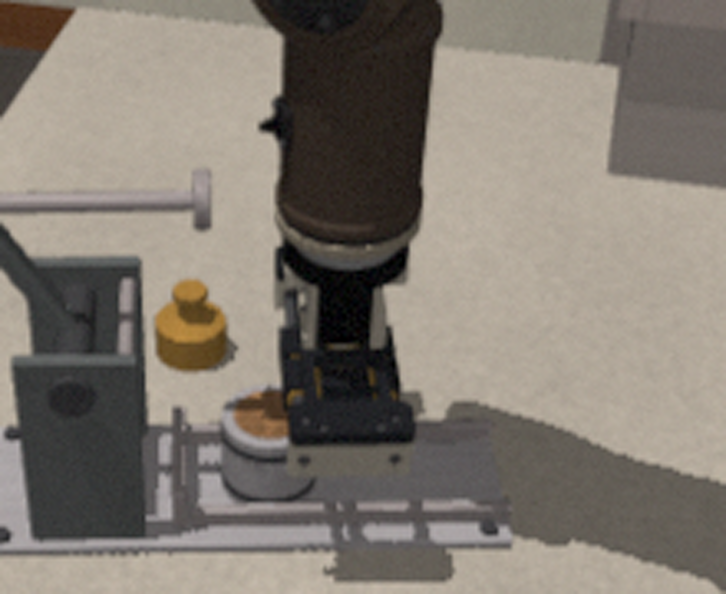

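The gap between foot (212,200) and arm (275,205) is about 38 mm, and roughly 20 mm remain. I'll finish gently, watching the force.

```bash
python3 -m crank '[[[-0.03,0,0,0,-1],[-0.06,0,0,0,-1],[-0.09,0,0,0,-1],[-0.12,0,0,0,-1],[-0.13,0,0,0,-1]]]';python3 -m crank '[[[-0.01,0,0,0,-1],[-0.017,0,0,0,-1]]]'
```

```text
t: 13.4
eef_pos: [0.5757, -0.0995, -0.0008]
ee_rot: [180.0, -0.1, -164.7]
ft_force: [-6.0, -0.9, 5.8]
finger_gap: 0.005
t: 13.6
eef_pos: [0.5777, -0.099, -0.0009]
ee_rot: [180.0, -0.1, -164.7]
ft_force: [-5.9, -0.7, 5.0]
finger_gap: 0.008
```

```bash
for i in 1 2 3; do python3 -m crank '[[[-0.007,0,0,0,-1],[-0.014,0,0,0,-1]]]' | grep -E 'eef|ft'; done
```

```text
eef_pos: [0.5795, -0.0985, -0.0009]
ft_force: [-10.2, -2.1, 8.4]
eef_pos: [0.5794, -0.0985, -0.001]
ft_force: [-14.8, -2.9, 12.2]
eef_pos: [0.5793, -0.0985, -0.0012]
ft_force: [-22.6, -4.3, 19.6]
```

The position is stuck and the force is climbing, so the cell is against the stop. Retreat and check.

```bash
python3 -m crank '[[[0.1,0,0,0,-1],[0.3,0,0,0,-1],[0.6,0,0,0,-1],[0.85,0,0,0,-1],[0.85,0,-0.3,0,-1],[0.85,0,-0.6,0,-1],[0.85,0,-1,0,-1],[0.85,0,-1,0,-1]]]';python3 -m crank '[[[0.3,0,0,0,-1],[0.4,0,0,0,-1],[0.4,0,0,0,-1]]]'
python3 - <<'E'
from h import *
import cv2
for c in('side','top'):
    d=vision.capture(c)
    if c=='side':cv2.imwrite('pics/l.png',cv2.resize(d['image'][80:260,200:420],None,fx=3.3,fy=3.3,interpolation=2))
    for n in('beam_bar','cell','jar','weight','mould'):print(c,n,[(toF(r['at']).round(4),round(r['score'],2)) for r in models.mark_of(c,n)[:1]])
rows((0,0,0.));
E
```

```text
t: 15.0
eef_pos: [0.4652, -0.1315, 0.1544]
ee_rot: [-179.8, 0.5, -164.7]
ft_force: [0.1, 0.2, 0.5]
finger_gap: 0.004
t: 15.3
eef_pos: [0.4019, -0.1468, 0.1491]
ee_rot: [179.9, 0.0, -164.8]
ft_force: [-0.0, -0.2, -0.2]
finger_gap: 0.005
side beam_bar [(array([0.2389, 0.0007, 0.3107]), 0.77)]
side cell [(array([ 0.0405, -0.006 ,  0.0095]), 0.71)]
side jar [(array([-0.0314, -0.1406,  0.0003]), 0.59)]
side weight [(array([ 0.076 , -0.1475, -0.0019]), 0.82)]
side mould [(array([-0.015 ,  0.1766, -0.0048]), 0.94)]
top beam_bar [(array([ 0.2402, -0.    ,  0.3086]), 0.57)]
top cell [(array([0.0417, 0.0026, 0.005 ]), 0.59)]
top jar [(array([-0.0295, -0.1468,  0.0017]), 0.84)]
top weight [(array([ 0.0747, -0.1545, -0.0014]), 0.87)]
top mould [(array([-0.0154,  0.178 , -0.0052]), 0.6)]
t 15.9 F [-0.183  -0.0002  0.1491] yaw -164.68535663905513 ft [-0.1 -0.  -0.9]
(0, 0, 0.0) [-1.22  -0.     0.994] 0.0002
```

View pics/l.png

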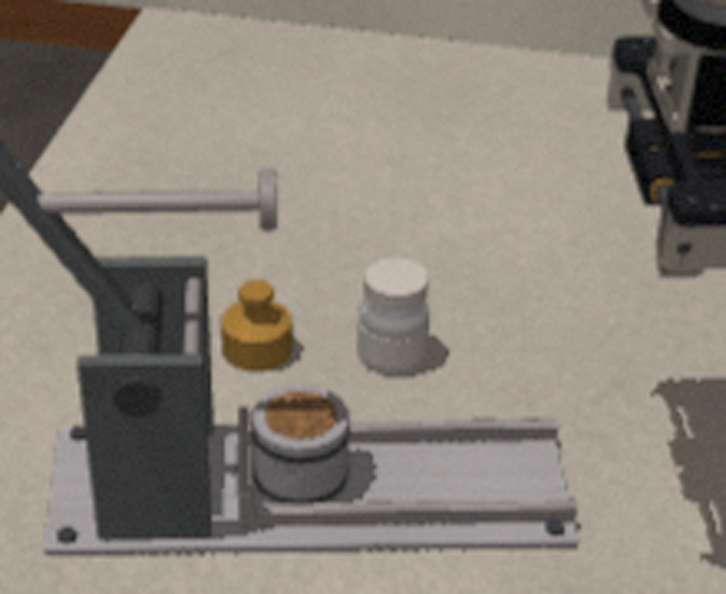

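The cell stands upright against the stop plate at (245,470), the beam is raised, the bystanders are in place and the robot is clear.

```bash
python3 -c "
from workcell import order
print(order.job_done())"
```

```text
the job is handed in; nothing more can be done
None
```

The beam is up on its stop and the soil cell is home against the back stop. I handed the job in at about 16 s, well under the 48 s limit.

- **Beam:** I pushed it up by the crossbar with the shut fingertips. Once past balance it swung over by itself. The last check puts the crossbar at x ≈ 240, z ≈ 309 mm in the frame; the calculated fully raised position is 240, 308.
- **Cell:** I pushed it along the channel at about 6 N until it stopped moving and the force rose to about 23 N sideways. It then measured x ≈ 40.5 mm (side camera) and 41.7 mm (top camera), against 40 mm for home. It stands upright.
- **Bystanders:** the jar, weight and mould measured within about 6 mm of where they started. That is about the networks' error, and the arm never went near them.

**What went wrong or disagreed:**
- **First push missed:** it went over the crossbar without moving it. In the pictures the real fingertips sit about 26–37 mm higher than the reported tool position, so I corrected for that.
- **Second attempt:** it pressed the crossbar with about 24 N before I followed the bar's arc upward.
- **Cell sideways position:** the two cameras disagreed, −6 mm against +3 mm. The cell has only 4 mm of play each side between the rails, so I take this as camera error.

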